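# Wedge the loose test panel flush in the reading frame

## Task

Take the blue spacer by its black grip out of its aluminium stand, and slide it upright down to the floor of the one gap in the grey reading frame that is wide enough for it, without forcing it into the narrow gaps beside the two longer panels. Then push with the spacer, keeping it down in the gap, so that the short panel slides square and flush against the dark steel stop bar, and finish still gripping the spacer and holding the panel pressed there with a light steady push of about 5 to 10 N. Leave the longer panels, the dishes and the bottles where they are.

Things in the scene. Friction and masses are not known exactly. Their poses are not given: they have to be found in the camera images.
- frame: Fixed grey frame with black bay floors, 132 x 224 mm, origin: centre of underside, z up, x away from the robot (within 0.3 rad). Three bays at y = -72, 0, +72 mm, each 108 mm long (x -54 to +54 mm), 64 mm wide, floor 6 mm thick; near wall (inner face x = -54 mm) and 8 mm side walls rise to 20 mm. A loose panel lies in each bay; the gap lies between near wall and the panel's -x end.
- stop: Dark steel stop bar fixed along the frame's +x end, closing all bays, 12 mm thick, top 24 mm above the bench; its face towards the panels lies at x = +54 mm. This entry's origin and axes are those of the frame.
- panel_short: White test panel with yellow, orange and lime wells, 84 x 60 x 16 mm, 0.1 kg, loose in one of the bays (which one varies). Origin: underside, middle of its +x end (facing the stop bar); it reaches from x = 0 to -84 mm. It lies 3 to 7 mm short of the stop bar, with a gap of 17 to 21 mm at its -x end, and slides freely along the bay.
- panel_mid: Light purple test panel, 98 x 60 x 16 mm, in another bay, origin and axes as for the short one; the gap at its -x end is 3 to 7 mm, too narrow for the spacer. To be left where it is.
- panel_long: Light pink test panel, 100 x 60 x 16 mm, in the third bay, origin and axes as for the short one; the gap at its -x end is 1 to 5 mm, too narrow for the spacer. To be left where it is.
- spacer: Upright spacer, 60 mm high, 60 g. Origin: centre of underside; z up, x through its thickness. Blue blade 12 mm thick (x), 36 wide (y) up to 34 mm, its lowest 5 mm only 8 x 32 mm; black grip 18 mm thick (x), 30 wide (y) from 34 to 60 mm, to be pinched from above across x. Works either way round. Stands on the stand's 6 mm base plate, turned like the stand.
- stand: Aluminium stand fixed to the bench, base plate 70 x 80 mm and 6 mm thick, with an upright pocket (inside 18 mm along x, 42 mm along y, rim 24 mm above the bench) in which the spacer stands. Origin: centre of its underside. It is to the left or to the right of the frame; the fingers have room on all sides above the rim.
- dish_purple: Petri dish with purple agar, 90 mm diameter, 16 mm high, loose on the bench. Origin: centre of its underside. Leave alone.
- dish_pink: Petri dish with pink agar, 90 mm diameter, 16 mm high. Leave alone.
- dish_green: Petri dish with green agar, 90 mm diameter, 16 mm high. Leave alone.
- dropper: Small amber dropper bottle, 36 mm diameter, 75 mm high, standing. Leave alone.
- reagent: Green glass bottle, 60 mm diameter, 130 mm high, standing. Leave alone.

How it is judged:
By the outcome, as a careful person would: the job done as asked, in the order asked, and still so for the second after the job is handed in, while the arm keeps its last pose, push and grip.
It also fails if it takes over 45 s, if anything falls off the work surface, if the arm or the gripper's body presses on something with over 40 N, if the wrist force passes 120 N, or if a joint passes its speed limit or range.

## Robot

A 7-joint arm with a two-finger parallel gripper is mounted at the origin on the work surface. World frame = base frame: x ahead of the robot, y to its left, z up, the work surface at z = 0. Lengths are in m, angles in rad, forces in N, time in s.
With the tool pointing down it reaches from about 0.375 to 0.925 m from the base axis. Payload 3.1 kg.
Tool frame: the origin (TCP) lies at the very end of the fingers, on their centre line; the grasp point (between the pads) lies 19 mm behind it (ctrl.grip_point_offset is the distance from the TCP to the grasp point, in m); x points along the fingers, z is the direction in which the jaws open and shut, and the axes are right-handed (so a half turn about x gives the same grasp; the last joint's range is limited). The gripper opens to 85 mm and grips with 20 to 120 N. Pads are 22 mm wide; open, the fingers measure 114 mm over their backs; the gripper's body (76 mm by 85 mm) begins 54 mm behind the grasp point. The pads swing forward as they close: fully open they stand 13 mm farther back than shut.
Start: joints at [-1.3, 0.383, 0.044, 1.598, -0.018, 1.161, -0.05], TCP at [0.234, 0.606, 0.231] pointing down, gripper open.
Joint ranges: [-2.61, 2.61], [-0.41, 2.15], [-1.48, 1.57], [0, 2.5], [-1.57, 4.71], [0.05, 1.97], [-2.85, 2.85]. Speed limits (rad/s): [2.79, 2.79, 3.14, 3.14, 3.14, 3.14, 3.14].

## Interface

Orientations are given as a rotation vector (axis times angle).
In Python, from cell import ctrl, snapshot, camera_model gives the robot as it stands.
- The arm moves only by the tool move_arm, never from a script. Its argument "series" is a list of rows, each a list of 7 numbers: the turn, a rotation vector about the world's x, y, z in rad, then the shift along the world's x, y, z in m, then the finger opening in m, from 0 to 0.0854. In form: [[wx, wy, wz, tx, ty, tz, claw], ...]. A call has 1 to 12 rows; each row is the pose to reach, as a shift and turn from the pose commanded when the call began; what a row does not reach only later rows make up. A row lasts 1/10 s, in which the tool goes at most 50 mm and 8.59 degrees, less where a joint would pass 70% of its speed; a pose out of reach is approached as far as the arm can. A call with a gripper value outside its range is refused whole. The fingers move at their own pace and stop on an object; the grip force is fixed at half the most. Time passes only in rows, so rows that repeat a pose let the fingers close. It gives the time, the measured TCP pose, the force and the opening at its end, in the units of the state.
- ctrl.observe(): the state, without advancing time (a new reading comes with each control period).
- snapshot(name): name is "side" or "top"; returns the picture (384x512x3 uint8, red, green, blue); there is no depth.
- camera_model(name): a dict with "fx", "fy", "cx", "cy" (pixels), "dist" ([k1, k2, p1, p2, k3] as OpenCV has them; the pictures are not rectified), "pose" (4x4, takes a point from camera to world coordinates). Camera axes: x right, y up, looking along -z (the intrinsics and any distortion apply to the point x, -y, -z); pixel columns grow to the right and rows downward; lengths in m; the calibration is good to about 2 mm. A picture is of the moment at which its call begins. camera_model takes no time and is no camera call.
- ctrl.close_job(): hands the job in, once; it reports no verdict.
The state is a dict: "t": time; "qpos": joint angles; "joint_velocities": joint speeds; "joint_torque": joint torques, N m; "tcp_pos": TCP position; "tcp_rot": TCP orientation; "force": force on the tool from outside, world axes, zero at the start; "moment": the same for the moment, N m; "grip_width": finger opening in m.
Only numpy, scipy, OpenCV 4.12 (cv2) and the standard library are available. Lean on these libraries where they do the work, as an engineer would, in place of code of your own. Each camera call takes 0.05 s, during which the arm holds its last target. There are 200 camera calls.

## Working session

There is one attempt and no reset: what is moved stays moved. The work goes in short steps, Python scripts to look and compute and a tool call to move; the robot and the scene stay as the last step left them, time stands still between calls to the robot, and variables do not carry over. Pictures are saved under pics/ and viewed, about 8 in all and at most 12, crops included, and the job is handed in when it is done.

Besides the shell and the picture viewer there is one more tool, called after "Call:" by a JSON object that holds its "fn" and its "kwargs", one argument or row to a line. move_arm: Moves the arm, as the interface text tells. Its arguments: {"type":"object","properties":{"series":{"type":"array","items":{"type":"array","items":{"type":"number"}}}},"required":["series"]}

```bash
mkdir -p pics; ls
python3 - <<'E'
from cell import ctrl, snapshot, camera_model
import cv2
for n in("top","side"):
    im=snapshot(n); cv2.imwrite(f"pics/{n}0.png",im[:,:,::-1]); m=camera_model(n); print(n,{k:(v if k!='pose' else v) for k,v in m.items()})
a,b=[cv2.imread(f"pics/{n}0.png") for n in("top","side")]
o=ctrl.observe(); print(o)
E
```

```text
pics
top {'fx': 456.607428183786, 'fy': 456.607428183786, 'cx': 250.29475270334387, 'cy': 192.19441207160963, 'dist': array([-0.17111033,  0.        ,  0.        ,  0.        ,  0.        ]), 'pose': array([[ 0.01459636,  0.98187487, -0.1889674 ,  0.31189742],
       [-0.9996611 ,  0.01025589, -0.02392694, -0.02116598],
       [-0.02155523,  0.18925261,  0.98169182,  1.53173319],
       [ 0.        ,  0.        ,  0.        ,  1.        ]])}
side {'fx': 458.15419444443154, 'fy': 458.15419444443154, 'cx': 257.9490794943462, 'cy': 193.74053902450999, 'dist': array([0.0580518, 0.       , 0.       , 0.       , 0.       ]), 'pose': array([[-0.99797861,  0.05652861, -0.02903821,  0.55034965],
       [-0.06096746, -0.72266645,  0.68850285,  0.89064916],
       [ 0.01793517,  0.6888815 ,  0.72465206,  0.97747571],
       [ 0.        ,  0.        ,  0.        ,  1.        ]])}
{'t': 0.1, 'qpos': array([-1.29982612,  0.38378592,  0.04383114,  1.59942028, -0.01790704,
        1.1611928 , -0.04988218]), 'joint_velocities': array([-0.00047984, -0.00329089,  0.00045791, -0.00459694, -0.00130184,
        0.00137904, -0.00153177]), 'joint_torque': array([ 2.57181629e-03, -4.34727859e+01,  1.02911107e+00, -2.50454128e+01,
        1.08380496e-02,  5.47555988e-03,  1.28693540e-05]), 'tcp_pos': array([0.23399214, 0.60550476, 0.22999003]), 'tcp_rot': array([-0.93494905,  1.36332451,  0.93253522]), 'force': array([0.4582212 , 0.42810471, 0.01872965]), 'moment': array([-0.04650083, -0.04158334,  0.01041642]), 'grip_width': 0.08552173343739025}
```

View pics/top0.png

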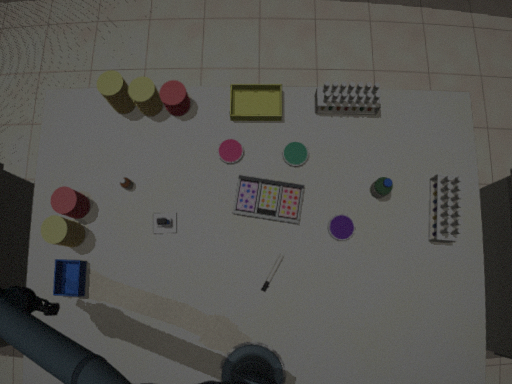

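View pics/side0.png

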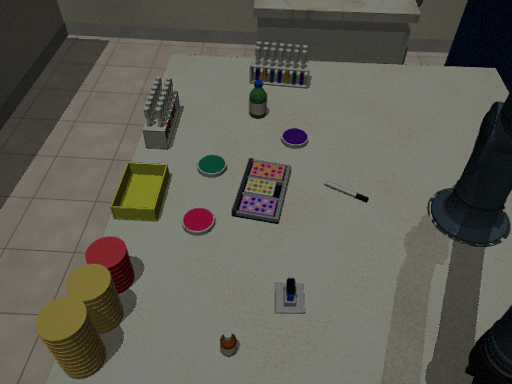

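The top view shows the frame at about (270,199), with the short panel in the middle bay and its gap near (267,211). The stand and spacer are at about (164,222), on the robot's left. The side view shows the frame at (263,190) and the stand at (290,297). I'll enlarge both.

```bash
cat > h.py <<'E'
import cv2, numpy as np
from cell import ctrl, snapshot, camera_model
from scipy.spatial.transform import Rotation as R
M={n:camera_model(n) for n in("top","side")}
def K(m): return np.array([[m['fx'],0,m['cx']],[0,m['fy'],m['cy']],[0,0,1.]])
def plane(n,px,z):
    m=M[n]; p=cv2.undistortPoints(np.array(px,float).reshape(-1,1,2),K(m),m['dist']).reshape(-1,2)
    d=np.c_[p[:,0],-p[:,1],-np.ones(len(p))]@m['pose'][:3,:3].T; o=m['pose'][:3,3]
    return (o+d*((z-o[2])/d[:,2])[:,None])[:,:2]
def proj(n,P):
    m=M[n]; c=(np.array(P,float).reshape(-1,3)-m['pose'][:3,3])@m['pose'][:3,:3]
    return cv2.projectPoints(c*[1,-1,-1],np.zeros(3),np.zeros(3),K(m),m['dist'])[0].reshape(-1,2)
def crop(im,x,y,w,h,s): return cv2.resize(im[y:y+h,x:x+w],None,fx=s,fy=s,interpolation=cv2.INTER_CUBIC)
E
python3 - <<'E'
from h import *
a=cv2.imread("pics/top0.png");b=cv2.imread("pics/side0.png")
f=lambda i:np.clip(i*1.6,0,255).astype('uint8')
A=np.hstack([crop(f(a),228,168,80,60,5),crop(f(b),226,152,80,75,5)[:300]])
B=np.hstack([crop(f(a),144,200,40,30,10),crop(f(b),270,275,40,45,10)[:300]])
C=np.hstack([crop(f(a),144,200,40,30,10),crop(f(b),270,275,40,40,7.5)])
cv2.imwrite("pics/c0.png",np.vstack([np.hstack([crop(f(a),228,168,80,60,5),crop(f(b),226,152,75,75,4)]),np.hstack([crop(f(a),144,200,40,30,10),crop(f(b),270,275,40,40,7.5)])]))
E
```

```text
(no output)
```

View pics/c0.png

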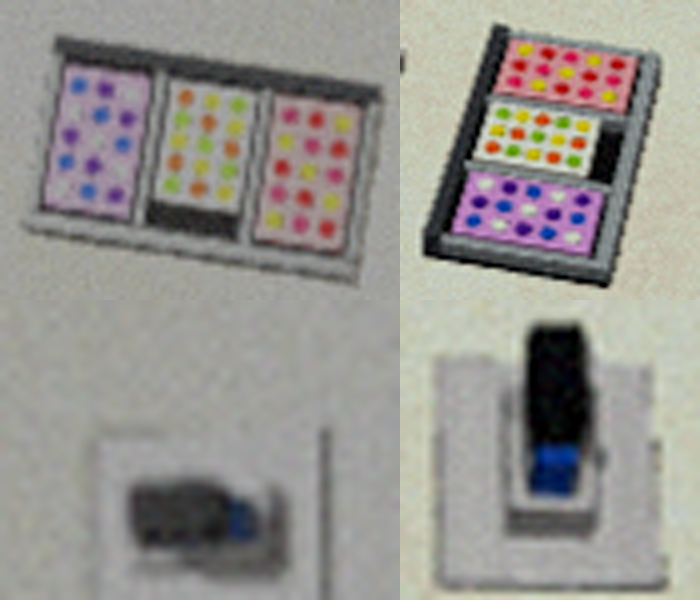

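```bash
cat > fit.py <<'E'
from h import *
def fit(name,obs):
    loc=np.array([o[1][:2] for o in obs],float)/1000
    w=np.array([plane(o[0],[o[2]],o[1][2]/1000)[0] for o in obs])
    a=loc-loc.mean(0); b=w-w.mean(0)
    th=np.arctan2((a[:,0]*b[:,1]-a[:,1]*b[:,0]).sum(),(a*b).sum())
    c,s=np.cos(th),np.sin(th); Rm=np.array([[c,-s],[s,c]]); t=w.mean(0)-Rm@loc.mean(0)
    print(name,'t',t.round(4),'th',round(th,4)); 
    for o,r in zip(obs,((w-t)@Rm-loc)*1000): print('  ',o[0],o[1],r.round(1))
    return t,th
T=lambda x,y:(228+x/5,168+y/5); S=lambda x,y:(226+(x-400)/4,152+y/4)
fr=[("top",(66,112,24),T(57,39)),("top",(66,-112,24),T(381,88)),("top",(-66,-112,20),T(355,284)),("top",(-66,112,20),T(25,226)),
("top",(-54,32,20),T(147,224)),("top",(-54,-32,20),T(238,239)),
("side",(66,-112,24),S(498,25)),("side",(-66,-112,20),S(660,57)),("side",(-66,112,0),S(607,286)),("side",(66,112,0),S(425,257))]
T2=lambda x,y:(144+x/10,200+(y-300)/10); S2=lambda x,y:(270+(x-400)/7.5,275+(y-300)/7.5)
st=[("side",(35,-40,6),S2(435,356)),("side",(-35,-40,6),S2(653,360)),("side",(-35,40,6),S2(666,582)),("side",(35,40,6),S2(438,582)),
("top",(35,40,6),T2(97,438)),("top",(35,-40,6),T2(328,430))]
F=fit('frame',fr); G=fit('stand',st)
E
python3 - <<'E'
from fit import *
a=cv2.imread("pics/top0.png");b=cv2.imread("pics/side0.png")
f=lambda i:np.clip(i*1.6,0,255).astype('uint8')
def draw(n,im,o,s,PP):
    c=crop(f(im),*o,s)
    for (t,th),L in PP:
        P=[[t[0]+np.cos(th)*x-np.sin(th)*y,t[1]+np.sin(th)*x+np.cos(th)*y,z] for x,y,z in np.array(L)/1000]
        q=((proj(n,P)-o[:2]+.5)*s-.5).round().astype(int)
        cv2.polylines(c,[q],True,(0,0,255),1)
    return c
fL=[(F,[(66,112,24),(66,-112,24),(-66,-112,20),(-66,112,20)]),(F,[(-54,32,20),(-54,-32,20),(54,-32,20),(54,32,20)])]
gL=[(G,[(35,40,6),(35,-40,6),(-35,-40,6),(-35,40,6)]),(G,[(9,21,24),(9,-21,24),(-9,-21,24),(-9,21,24)]),(G,[(9,15,66),(9,-15,66),(-9,-15,66),(-9,15,66)])]
o=np.vstack([np.hstack([draw("top",a,(228,168,80,60),5,fL),draw("side",b,(226,154,80,75),4,fL)[:300]]),
 np.hstack([draw("top",a,(144,203,40,37),8,gL),np.zeros((296,80,3),'uint8'),draw("side",b,(270,275,40,37),8,gL)])])
cv2.imwrite("pics/c1.png",o)
E
```

```text
frame t [ 0.5773 -0.0465] th -0.1523
   top (66, 112, 24) [-1. -1.]
   top (66, -112, 24) [0.9 1.5]
   top (-66, -112, 20) [-0.8 -1. ]
   top (-66, 112, 20) [ 1.9 -1.4]
   top (-54, 32, 20) [ 4.6 -1.7]
   top (-54, -32, 20) [4.4 0.7]
   side (66, -112, 24) [-5.   1.7]
   side (-66, -112, 20) [-0.8  4.2]
   side (-66, 112, 0) [-0.8 -3. ]
   side (66, 112, 0) [-3.4 -0. ]
stand t [0.4927 0.3042] th 0.0471
   side (35, -40, 6) [0.1 0.1]
   side (-35, -40, 6) [-1.6 -0.3]
   side (-35, 40, 6) [-1.1  0.1]
   side (35, 40, 6) [0.2 2. ]
   top (35, 40, 6) [ 1.1 -0.9]
   top (35, -40, 6) [ 1.3 -0.9]
```

View pics/c1.png

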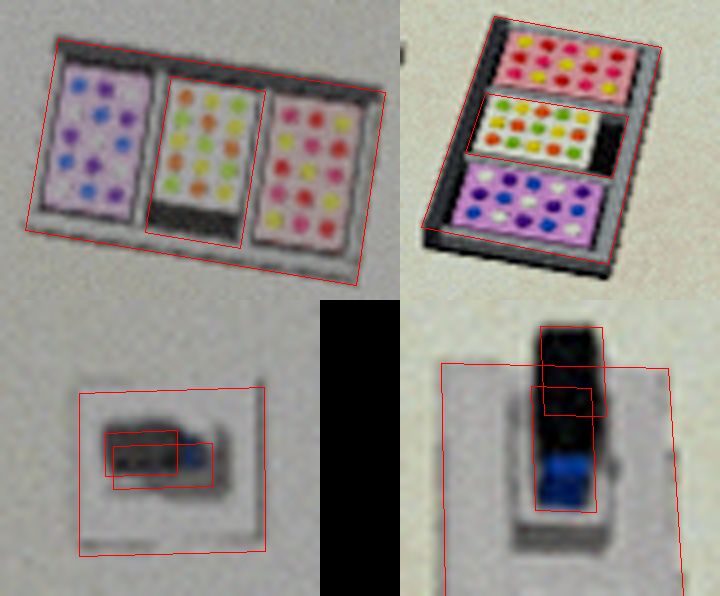

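```bash
python3 - <<'E' | grep -v '^  '
from fit import *
t,th=F; c,s=np.cos(th),np.sin(th)
xs=np.r_[np.arange(-76,-24,2),np.arange(44,76,2)]
for n in("top","side"):
    im=cv2.cvtColor(np.mean([snapshot(n).astype(np.float32) for _ in range(4)],0),cv2.COLOR_RGB2GRAY)
    v=[]
    for x in xs:
        P=[[t[0]+c*x/1e3-s*y/1e3,t[1]+s*x/1e3+c*y/1e3,.02] for y in range(-20,21,4)]
        q=proj(n,P).astype(np.float32)
        v.append(cv2.remap(im,q[:,:1],q[:,1:],cv2.INTER_LINEAR).mean())
    print(n,[(int(x),int(k)) for x,k in zip(xs,v)])
E
```

```text
frame t [ 0.5773 -0.0465] th -0.1523
stand t [0.4927 0.3042] th 0.0471
top [(-76, 100), (-74, 101), (-72, 100), (-70, 98), (-68, 88), (-66, 71), (-64, 63), (-62, 71), (-60, 83), (-58, 90), (-56, 91), (-54, 87), (-52, 74), (-50, 56), (-48, 39), (-46, 30), (-44, 27), (-42, 27), (-40, 26), (-38, 26), (-36, 28), (-34, 36), (-32, 57), (-30, 80), (-28, 94), (-26, 97), (44, 93), (46, 96), (48, 97), (50, 92), (52, 75), (54, 53), (56, 36), (58, 32), (60, 36), (62, 39), (64, 40), (66, 43), (68, 53), (70, 71), (72, 87), (74, 96)]
side [(-76, 123), (-74, 124), (-72, 115), (-70, 91), (-68, 58), (-66, 53), (-64, 71), (-62, 83), (-60, 85), (-58, 84), (-56, 73), (-54, 48), (-52, 16), (-50, 5), (-48, 6), (-46, 6), (-44, 7), (-42, 8), (-40, 7), (-38, 10), (-36, 39), (-34, 83), (-32, 114), (-30, 124), (-28, 114), (-26, 100), (44, 118), (46, 121), (48, 105), (50, 65), (52, 19), (54, 9), (56, 19), (58, 28), (60, 29), (62, 27), (64, 37), (66, 66), (68, 99), (70, 119), (72, 123), (74, 123)]
```

```bash
cat > st.py <<'E'
from h import *
def st(tx,ty,th):
    o=ctrl.observe(); r=R.from_rotvec(o['tcp_rot']); X=r.as_matrix()
    print('t',round(o['t'],2),'tcp',o['tcp_pos'].round(4),'x',X[:,0].round(3),'z',X[:,2].round(3),'F',o['force'].round(2),'w',round(o['grip_width'],4),'q7',o['qpos'].round(2))
    for a in(th,th+np.pi):
        z=np.array([np.cos(a),np.sin(a),0]); x=np.array([0,0,-1.]); y=np.cross(z,x)
        print('turn',(R.from_matrix(np.c_[x,y,z])*r.inv()).as_rotvec().round(4),'shift',(np.array([tx,ty,0])-o['tcp_pos']).round(4))
E
python3 -c "
from st import *
st(.4927,.3042,.047)"
```

```text
t 0.5 tcp [0.2343 0.6063 0.2312] x [-0. -0. -1.] z [ 0.36   0.933 -0.   ] F [0.42 0.09 0.48] w 0.0851 q7 [-1.3   0.38  0.04  1.6  -0.02  1.16 -0.05]
turn [ 0.0000e+00 -1.0000e-04 -1.1551e+00] shift [ 0.2584 -0.3021 -0.2312]
turn [1.0000e-04 0.0000e+00 1.9865e+00] shift [ 0.2584 -0.3021 -0.2312]
```

Call:
{"fn": "move_arm", "kwargs": {
  "series": [
    [0,0,-0.145,0.04,-0.045,0,0.06],
    [0,0,-0.29,0.08,-0.09,0,0.06],
    [0,0,-0.435,0.11,-0.13,-0.02,0.06],
    [0,0,-0.58,0.14,-0.165,-0.04,0.06],
    [0,0,-0.725,0.17,-0.2,-0.06,0.06],
    [0,0,-0.87,0.2,-0.235,-0.08,0.06],
    [0,0,-1.015,0.235,-0.27,-0.1,0.06],
    [0,0,-1.155,0.2584,-0.3021,-0.12,0.06],
    [0,0,-1.155,0.2584,-0.3021,-0.12,0.06],
    [0,0,-1.155,0.2584,-0.3021,-0.12,0.06]
  ]
}}

```text
t: 1.5
tcp_pos: [0.4946, 0.2985, 0.1098]
tcp_rot: [-0.034, 1.572, 0.027]
force: [0.4, -0.7, 1.0]
grip_width: 0.0601
```

```bash
python3 -c "
from st import *
st(.4927,.3042,.047)
i=[crop(snapshot(n)[:,:,::-1],*o,7) for n,o in(('top',(140,195,55,55)),('side',(262,245,55,80)))]
cv2.imwrite('pics/c2.png',np.clip(np.hstack([np.vstack([i[0],np.zeros((175,385,3),'uint8')]),i[1]])*1.6,0,255))"
```

```text
t 1.5 tcp [0.4946 0.2985 0.1098] x [-0.001 -0.004 -1.   ] z [ 0.999  0.039 -0.001] F [ 0.37 -0.74  1.04] w 0.0601 q7 [-0.93  0.41  0.37  1.89 -0.18  0.89 -0.42]
turn [ 0.0044 -0.0009  0.0081] shift [-0.0019  0.0057 -0.1098]
turn [-1.3000e-03 -6.9000e-03 -3.1335e+00] shift [-0.0019  0.0057 -0.1098][ WARN:0@4.533] global loadsave.cpp:1063 imwrite_ Unsupported depth image for selected encoder is fallbacked to CV_8U.
```

View pics/c2.png

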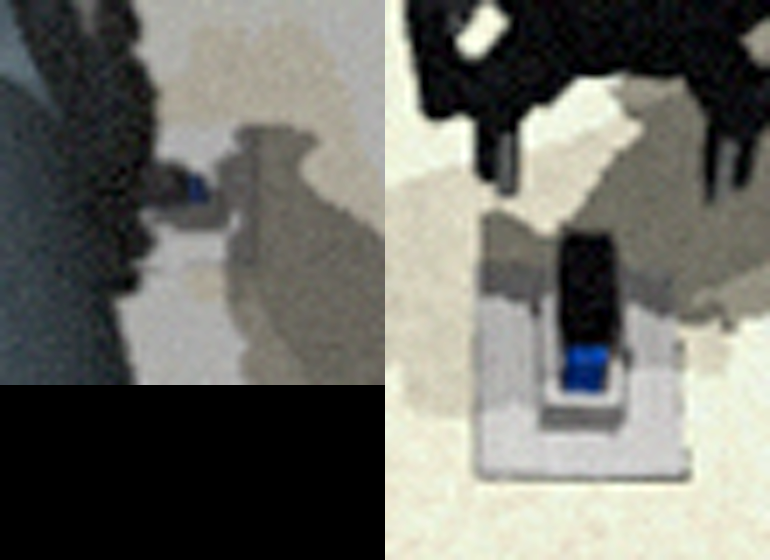

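```bash
python3 -c "
from st import *
snapshot('side');im=snapshot('side')
st(.4927,.3042,.047)
o=ctrl.observe();print('tip proj',proj('side',o['tcp_pos']),'grip top',proj('side',[.4927,.3042,.066]))
g=im.astype(int).sum(2)
print(g[270,325-50:370-50]);print(g[283,335-60:350-40])"
```

```text
t 1.7 tcp [0.4918 0.307  0.112 ] x [ 0.     0.002 -1.   ] z [0.999 0.051 0.   ] F [-0.16 -0.55  0.05] w 0.0601 q7 [-0.93  0.4   0.37  1.88 -0.18  0.89 -0.43]
turn [-0.0023  0.0002 -0.0036] shift [ 0.0009 -0.0028 -0.112 ]
turn [-4.000e-04 -3.600e-03  3.138e+00] shift [ 0.0009 -0.0028 -0.112 ]
tip proj [[293.01242141 273.17744733]] grip top [[291.20617918 283.36724856]]
[232   0  26 104 164 127 217 354 391 376 381 375 374 383 382 393 394 394
 321 185 205 195 191 199 197 198 191 200 194 188 194 192 164  59  41 120
 171 115  11  63 149 205 203 202 205]
[297 234 157 183 159 160 158 178 180 184 175 129   3  41  22  13  16   3
  21  54 123 177 194 175 190 200 208 191 190 200 211 201 189 207 196]
```

The fingers appear about 1.3 px right of where the calibration puts them in the side view, so that camera is biased by roughly -3 mm in x. The spacer therefore lies about 3–4 mm further in +x. I'll descend with that correction.

Call:
{"fn": "move_arm", "kwargs": {
  "series": [
    [0,0,0,0.0035,0,-0.025,0.05],
    [0,0,0,0.0035,0,-0.05,0.05],
    [0,0,0,0.0035,0,-0.068,0.05],
    [0,0,0,0.0035,0,-0.077,0.05],
    [0,0,0,0.0035,0,-0.077,0.05],
    [0,0,0,0.0035,0,-0.077,0.05]
  ]
}}

```text
t: 2.3
tcp_pos: [0.4964, 0.3056, 0.0352]
tcp_rot: [-0.037, 1.569, 0.039]
force: [0.6, 0.1, 0.2]
grip_width: 0.0499
```

```bash
python3 -c "
from st import *
st(.4927,.3042,.047)
cv2.imwrite('pics/c3.png',np.clip(crop(snapshot('side')[:,:,::-1],260,260,60,60,8)*1.6,0,255).astype('uint8'))"
```

```text
t 2.3 tcp [0.4964 0.3056 0.0352] x [ 0.001  0.001 -1.   ] z [0.999 0.049 0.001] F [0.64 0.05 0.18] w 0.0499 q7 [-0.89  0.52  0.33  1.91 -0.24  0.75 -0.38]
turn [-0.0014  0.0011 -0.0016] shift [-0.0037 -0.0014 -0.0352]
turn [-1.80e-03 -2.20e-03  3.14e+00] shift [-0.0037 -0.0014 -0.0352]
```

View pics/c3.png

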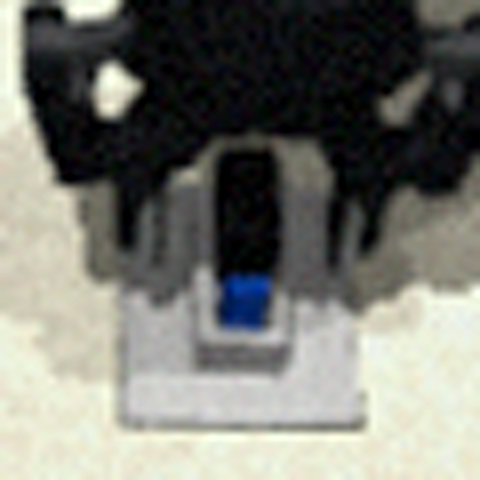

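The fingers straddle the grip evenly: inner edges at about x=165 and 332 (crop), grip centre at 247. I'll close.

Call:
{"fn": "move_arm", "kwargs": {
  "series": [
    [0,0,0,0,0,0,0.01],
    [0,0,0,0,0,0,0.01],
    [0,0,0,0,0,0,0.01],
    [0,0,0,0,0,0,0.01],
    [0,0,0,0,0,0,0.01],
    [0,0,0,0,0,0,0.01],
    [0,0,0,0,0,0,0.01]
  ]
}}

```text
t: 3.05
tcp_pos: [0.4971, 0.3046, 0.0353]
tcp_rot: [-0.036, 1.569, 0.038]
force: [-0.4, -1.1, 5.8]
grip_width: 0.0174
```

Call:
{"fn": "move_arm", "kwargs": {
  "series": [
    [0,0,0,0,0,0.02,0.01],
    [0,0,0,0,0,0.045,0.01],
    [0,0,0,0,-0.01,0.075,0.01],
    [0,0,-0.04,0.005,-0.05,0.085,0.01],
    [0,0,-0.08,0.013,-0.1,0.085,0.01],
    [0,0,-0.12,0.02,-0.15,0.085,0.01],
    [0,0,-0.16,0.026,-0.2,0.085,0.01],
    [0,0,-0.199,0.032,-0.25,0.085,0.01],
    [0,0,-0.199,0.037,-0.295,0.075,0.01],
    [0,0,-0.199,0.0408,-0.33,0.06,0.01],
    [0,0,-0.199,0.0408,-0.3442,0.05,0.01],
    [0,0,-0.199,0.0408,-0.3442,0.05,0.01]
  ]
}}

```text
t: 4.25
tcp_pos: [0.5345, -0.0441, 0.0825]
tcp_rot: [0.123, 1.572, -0.127]
force: [-0.8, 0.2, 0.2]
grip_width: 0.0174
```

Call:
{"fn": "move_arm", "kwargs": {
  "series": [
    [0,0,0,0,0,-0.01,0.01],
    [0,0,0,0,0,-0.022,0.01],
    [0,0,0,0,0,-0.022,0.01]
  ]
}}

```text
t: 4.55
tcp_pos: [0.5354, -0.0375, 0.0603]
tcp_rot: [0.117, 1.572, -0.116]
force: [-0.3, 0.9, -0.9]
grip_width: 0.0175
```

```bash
python3 -c "
from st import *
st(.537,-.04,-.152)
f=lambda n,o,s:np.clip(crop(snapshot(n)[:,:,::-1],*o,s)*1.6,0,255).astype('uint8')
cv2.imwrite('pics/c4.png',np.hstack([f('top',(238,175,60,60),6),f('side',(236,152,60,60),7)[:360]]))"
```

```text
t 4.55 tcp [ 0.5354 -0.0375  0.0603] x [-0.004  0.001 -1.   ] z [ 0.989 -0.148 -0.004] F [-0.27  0.86 -0.87] w 0.0175 q7 [-0.43  0.44  0.5   2.01 -0.3   0.77  0.1 ]
turn [-0.0008 -0.004  -0.0037] shift [ 0.0016 -0.0025 -0.0603]
turn [ 6.3000e-03 -1.2000e-03  3.1379e+00] shift [ 0.0016 -0.0025 -0.0603]
```

View pics/c4.png

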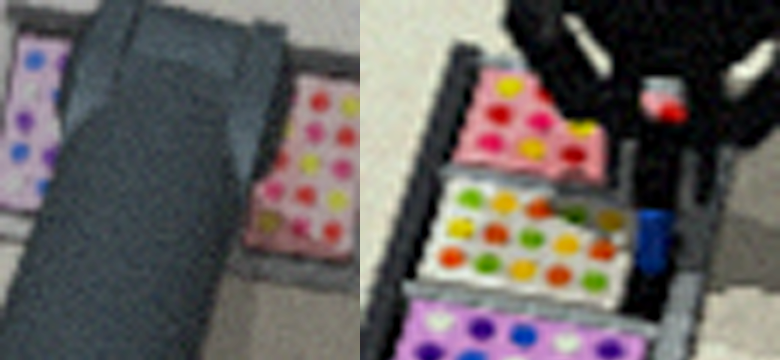

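The side crop shows the blade (x 638–670) over the gap just right of the white panel. The top view is blocked by the arm. I'll measure the blade relative to the gap in the side camera, which cancels its bias.

```bash
python3 - <<'E' | grep -v '^  '
from fit import *
t,th=F; c,s=np.cos(th),np.sin(th); Rm=np.array([[c,-s],[s,c]])
ims=[snapshot("side") for _ in range(4)]; im=np.mean([i.astype(np.float32) for i in ims],0)
o=ctrl.observe(); zb=o['tcp_pos'][2]-.0352+.006
print(o['tcp_pos'].round(4),'zb',zb, 'tcp local',((o['tcp_pos'][:2]-t)@Rm*1000).round(1))
d=im[:,:,2]-im[:,:,0]
for r in range(180,194):
    w=np.clip(d[r,315-60+60-0-0-0:0] if 0 else d[r,320-48:345-48+0],0,None); cols=np.arange(272,297)
    if w.max()>25: print(r,round((w*cols).sum()/w.sum(),2),int(w.max()), 'local@zb',((plane('side',[((w*cols).sum()/w.sum(),r)],zb)[0]-t)@Rm*1000).round(1))
E
```

```text
frame t [ 0.5773 -0.0465] th -0.1523
stand t [0.4927 0.3042] th 0.0471
[ 0.5375 -0.0396  0.0627] zb 0.03350707362855619 tcp local [-40.4   0.8]
181 276.94 60 local@zb [-38.5 -21.4]
182 277.66 82 local@zb [-41.3 -17.8]
183 277.61 65 local@zb [-41.9 -13.7]
184 277.6 58 local@zb [-42.6  -9.7]
185 277.39 56 local@zb [-42.8  -5.5]
186 277.29 56 local@zb [-43.3  -1.5]
187 277.14 58 local@zb [-43.6   2.6]
188 277.13 58 local@zb [-44.3   6.6]
189 276.86 58 local@zb [-44.3  10.7]
190 277.71 33 local@zb [-47.4  14.1]
```

The blade's bottom edge sits at local x ≈ -44.5, and the same camera puts the gap centre at -44.7, so it is centred. I'll lower it gently.

Call:
{"fn": "move_arm", "kwargs": {
  "series": [
    [0,0,0,0,0,-0.006,0.01],
    [0,0,0,0,0,-0.012,0.01],
    [0,0,0,0,0,-0.016,0.01],
    [0,0,0,0,0,-0.02,0.01],
    [0,0,0,0,0,-0.022,0.01],
    [0,0,0,0,0,-0.022,0.01],
    [0,0,0,0,0,-0.022,0.01]
  ]
}}

```text
t: 5.55
tcp_pos: [0.5371, -0.0401, 0.0403]
tcp_rot: [0.119, 1.567, -0.119]
force: [-0.0, 0.4, -0.4]
grip_width: 0.0167
```

Call:
{"fn": "move_arm", "kwargs": {
  "series": [
    [0,0,0,0,0,-0.003,0.01],
    [0,0,0,0,0,-0.0045,0.01],
    [0,0,0,0,0,-0.0055,0.01],
    [0,0,0,0,0,-0.0055,0.01]
  ]
}}

```text
t: 5.95
tcp_pos: [0.5371, -0.04, 0.0353]
tcp_rot: [0.12, 1.568, -0.119]
force: [-1.5, 0.4, 4.9]
grip_width: 0.0173
```

```bash
python3 -c "
from st import *
st(.537,-.04,-.152)
f=lambda n,o,s:np.clip(crop(snapshot(n)[:,:,::-1],*o,s)*1.6,0,255).astype('uint8')
cv2.imwrite('pics/c5.png',f('side',(236,152,60,60),8))
for _ in range(3): snapshot('side')
st(.537,-.04,-.152)"
```

```text
t 5.95 tcp [ 0.5371 -0.04    0.0353] x [-0.     0.001 -1.   ] z [ 0.988 -0.151 -0.   ] F [-1.5   0.44  4.94] w 0.0173 q7 [-0.41  0.48  0.48  2.02 -0.33  0.72  0.13]
turn [-0.0006 -0.0003  0.    ] shift [-0.0001 -0.     -0.0353]
turn [-5.0000e-04  9.0000e-04 -3.1415e+00] shift [-0.0001 -0.     -0.0353]
t 6.15 tcp [ 0.537  -0.04    0.0353] x [-0.  0. -1.] z [ 0.988 -0.152 -0.   ] F [-1.85 -0.12  4.76] w 0.0172 q7 [-0.41  0.48  0.48  2.02 -0.33  0.72  0.13]
turn [-0.0005 -0.0002  0.0001] shift [-0.      0.     -0.0353]
turn [-3.0000e-04  8.0000e-04 -3.1415e+00] shift [-0.      0.     -0.0353]
```

View pics/c5.png

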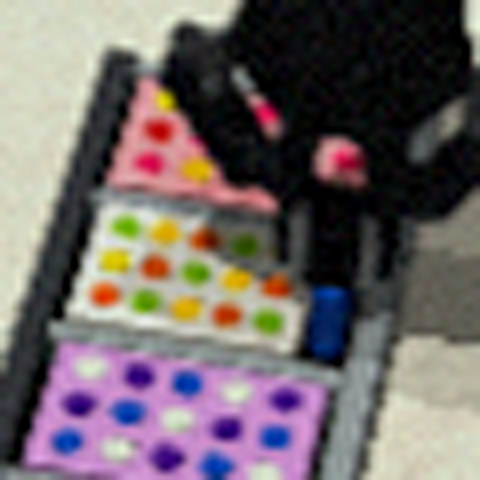

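The spacer stands on the floor of the middle gap (crop x 310–350, y 290–360, right of the white panel), with 5 N of contact. I'll ease the down-force slightly and push along frame +x.

Call:
{"fn": "move_arm", "kwargs": {
  "series": [
    [0,0,0,0,0,0.0004,0.01],
    [0,0,0,0.001,-0.00015,0.0004,0.01],
    [0,0,0,0.002,-0.0003,0.0004,0.01],
    [0,0,0,0.003,-0.00045,0.0004,0.01],
    [0,0,0,0.004,-0.0006,0.0004,0.01],
    [0,0,0,0.005,-0.00075,0.0004,0.01],
    [0,0,0,0.006,-0.0009,0.0004,0.01],
    [0,0,0,0.006,-0.0009,0.0004,0.01]
  ]
}}

```text
t: 6.95
tcp_pos: [0.5377, -0.0401, 0.0353]
tcp_rot: [0.122, 1.58, -0.118]
force: [-10.7, 2.5, 16.7]
grip_width: 0.017
```

The spacer sticks on the floor: 16.7 N of normal force with only 0.7 mm of travel. I'll back off, raise it a fraction of a millimetre, then push again.

Call:
{"fn": "move_arm", "kwargs": {
  "series": [
    [0,0,0,-0.003,0.00045,0.0005,0.01],
    [0,0,0,-0.006,0.0009,0.001,0.01],
    [0,0,0,-0.006,0.0009,0.001,0.01],
    [0,0,0,-0.006,0.0009,0.001,0.01]
  ]
}}

```text
t: 7.35
tcp_pos: [0.5372, -0.04, 0.0359]
tcp_rot: [0.119, 1.567, -0.119]
force: [-0.9, -1.1, -1.1]
grip_width: 0.0167
```

Call:
{"fn": "move_arm", "kwargs": {
  "series": [
    [0,0,0,0.001,-0.00015,0,0.01],
    [0,0,0,0.002,-0.0003,0,0.01],
    [0,0,0,0.003,-0.00045,0,0.01],
    [0,0,0,0.003,-0.00045,0,0.01]
  ]
}}

```text
t: 7.75
tcp_pos: [0.5403, -0.0405, 0.0362]
tcp_rot: [0.119, 1.567, -0.119]
force: [-0.2, -0.6, -0.2]
grip_width: 0.0174
```

Free motion now. Continuing.

Call:
{"fn": "move_arm", "kwargs": {
  "series": [
    [0,0,0,0.001,-0.00015,0,0.01],
    [0,0,0,0.002,-0.0003,0,0.01],
    [0,0,0,0.003,-0.00045,0,0.01],
    [0,0,0,0.004,-0.0006,0,0.01],
    [0,0,0,0.004,-0.0006,0,0.01]
  ]
}}

```text
t: 8.25
tcp_pos: [0.5443, -0.0411, 0.0362]
tcp_rot: [0.119, 1.567, -0.119]
force: [-0.3, -0.5, -0.4]
grip_width: 0.0175
```

Call:
{"fn": "move_arm", "kwargs": {
  "series": [
    [0,0,0,0.0007,-0.0001,0,0.01],
    [0,0,0,0.0013,-0.0002,0,0.01],
    [0,0,0,0.002,-0.0003,0,0.01],
    [0,0,0,0.002,-0.0003,0,0.01]
  ]
}}

```text
t: 8.65
tcp_pos: [0.545, -0.0412, 0.0359]
tcp_rot: [0.12, 1.57, -0.119]
force: [-3.4, 0.5, 1.2]
grip_width: 0.0174
```

Call:
{"fn": "move_arm", "kwargs": {
  "series": [
    [0,0,0,0.0005,-0.0001,0,0.01],
    [0,0,0,0.001,-0.00015,0,0.01],
    [0,0,0,0.0015,-0.0002,0,0.01],
    [0,0,0,0.0015,-0.0002,0,0.01],
    [0,0,0,0.0015,-0.0002,0,0.01]
  ]
}}

```text
t: 9.15
tcp_pos: [0.5451, -0.0413, 0.0356]
tcp_rot: [0.12, 1.573, -0.119]
force: [-5.7, 0.9, 3.3]
grip_width: 0.0174
```

```bash
python3 - <<'E' | grep -v '^  '
from fit import *
t,th=F; c,s=np.cos(th),np.sin(th)
for i in range(4):
    im=snapshot("side"); o=ctrl.observe(); print(o['tcp_pos'].round(4),o['force'].round(1),o['moment'].round(2))
cv2.imwrite('pics/c6.png',np.clip(crop(im[:,:,::-1],236,152,60,60,8)*1.6,0,255).astype('uint8'))
g=cv2.cvtColor(im,cv2.COLOR_RGB2GRAY).astype(np.float32)
for y0 in(-24,-12,0,12,24):
    xs=np.arange(40,62,2.); q=proj('side',[[t[0]+c*x/1e3-s*y0/1e3,t[1]+s*x/1e3+c*y0/1e3,.022] for x in xs]).astype(np.float32)
    print(y0,list(zip(xs.astype(int).tolist(),cv2.remap(g,q[:,:1],q[:,1:],1).ravel().astype(int).tolist())))
E
```

```text
frame t [ 0.5773 -0.0465] th -0.1523
stand t [0.4927 0.3042] th 0.0471
[ 0.5452 -0.0413  0.0356] [-5.8  1.3  3.1] [ 0.23  1.34 -0.03]
[ 0.5451 -0.0413  0.0356] [-6.3  1.   3.8] [0.23 1.36 0.02]
[ 0.5452 -0.0412  0.0356] [-6.1  0.4  3. ] [0.24 1.36 0.04]
[ 0.5452 -0.0413  0.0356] [-6.1  1.   2.5] [ 0.23  1.36 -0.02]
-24 [(40, 107), (42, 98), (44, 96), (46, 99), (48, 118), (50, 124), (52, 115), (54, 75), (56, 45), (58, 30), (60, 28)]
-12 [(40, 114), (42, 122), (44, 129), (46, 133), (48, 137), (50, 131), (52, 107), (54, 62), (56, 31), (58, 30), (60, 29)]
0 [(40, 98), (42, 105), (44, 112), (46, 115), (48, 123), (50, 126), (52, 116), (54, 75), (56, 36), (58, 31), (60, 29)]
12 [(40, 88), (42, 82), (44, 82), (46, 90), (48, 106), (50, 118), (52, 113), (54, 73), (56, 32), (58, 32), (60, 31)]
24 [(40, 130), (42, 130), (44, 133), (46, 133), (48, 137), (50, 138), (52, 118), (54, 76), (56, 32), (58, 29), (60, 30)]
```

View pics/c6.png

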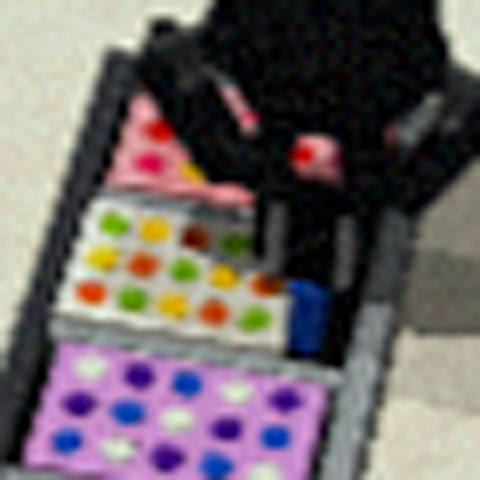

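The panel touches the stop. Its far edge moved about 4 mm, lies at the same position for all y (square), and the dark slit is gone. Some of the 6 N may be floor friction, so I'll raise the push to about 8 N and ease the floor load.

Call:
{"fn": "move_arm", "kwargs": {
  "series": [
    [0,0,0,0.0004,0,0.0002,0.01],
    [0,0,0,0.0008,-0.0001,0.0004,0.01],
    [0,0,0,0.0011,-0.0002,0.0004,0.01],
    [0,0,0,0.0011,-0.0002,0.0004,0.01],
    [0,0,0,0.0011,-0.0002,0.0004,0.01],
    [0,0,0,0.0011,-0.0002,0.0004,0.01]
  ]
}}

```text
t: 9.95
tcp_pos: [0.5452, -0.0414, 0.0356]
tcp_rot: [0.12, 1.575, -0.119]
force: [-6.4, 0.5, 2.8]
grip_width: 0.0171
```

Run:
```python
from h import *
for i in range(10):
    snapshot("side"); o=ctrl.observe()
    if i%2: print(round(o['t'],2),o['tcp_pos'].round(4),o['force'].round(1),round(o['grip_width'],4))
```

```text
10.05 [ 0.5453 -0.0414  0.0356] [-6.4  0.7  2.8] 0.0171
10.15 [ 0.5452 -0.0414  0.0356] [-6.7  0.8  2.1] 0.0171
10.25 [ 0.5452 -0.0414  0.0356] [-6.5  0.4  2.5] 0.0172
10.35 [ 0.5452 -0.0414  0.0356] [-7.4  0.4  2.2] 0.0169
10.45 [ 0.5453 -0.0414  0.0356] [-6.   0.7  3.4] 0.0172
```

Call:
{"fn": "move_arm", "kwargs": {
  "series": [
    [0,0,0,0.0005,-0.0001,0.0001,0.01],
    [0,0,0,0.001,-0.00015,0.0002,0.01],
    [0,0,0,0.001,-0.00015,0.0002,0.01],
    [0,0,0,0.001,-0.00015,0.0002,0.01],
    [0,0,0,0.001,-0.00015,0.0002,0.01]
  ]
}}

```text
t: 10.95
tcp_pos: [0.5453, -0.0414, 0.0356]
tcp_rot: [0.12, 1.577, -0.119]
force: [-7.1, 1.5, 2.7]
grip_width: 0.0171
```

Run:
```python
from h import *
for i in range(10):
    im=snapshot("side"); o=ctrl.observe()
    if i%3==0: print(round(o['t'],2),o['tcp_pos'].round(4),o['force'].round(1),round(o['grip_width'],4))
ctrl_ok = 6.0 < np.hypot(*o['force'][:2]) < 9.7
print(ctrl_ok)
if ctrl_ok: print(ctrl.close_job())
```

```text
11.0 [ 0.5453 -0.0414  0.0356] [-8.2  1.   4.6] 0.0174
11.15 [ 0.5453 -0.0414  0.0356] [-7.9  0.9  4.5] 0.0171
11.3 [ 0.5453 -0.0414  0.0356] [-7.6  0.4  3.5] 0.0171
11.45 [ 0.5453 -0.0414  0.0356] [-7.7  2.2  4.2] 0.0172
True
the job is handed in; nothing more can be done
None
```

I gripped the spacer, lowered it into the gap in the middle bay, and pushed the short panel against the stop bar. I handed the job in at about 11.5 s, with the spacer still gripped and pressing.

**Last checks:**
- **Push:** the wrist force was steady at about 7.6–8.2 N along the bay. An upward force of 3.5–4.6 N suggests the spacer rubs lightly on the floor or panel, so the panel itself may get 1–2 N less than that.
- **Panel:** in the last picture analysed, its far edge had moved about 4 mm, was level across its width, and the dark slit at the stop was gone. I took that picture just before the last two small increases in push.
- **Grip:** the opening was steady at about 17 mm.
- **Other items:** the purple panel looked unmoved in the side view, and the pink one was partly hidden by the gripper. I did not recheck the dishes and bottles; the arm passed well clear of them.

**Problems along the way:**
- **Cameras:** the two disagreed by about 3.5 mm in x. I corrected for this by comparing the fingers, and then the blade, with the scene in the side view.
- **First push:** the spacer stuck on the floor, with about 17 N of normal force and 11 N sideways. I backed off, raised it about half a millimetre and pushed again, and it slid freely until the panel met the stop. During the final hold it sat about 0.3 mm above its first floor contact height.

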